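Index the bench magnifier to the next hole and hold its lock pin home

TASK

Fold the white dust cover of the magnifier slide right back to its stop and leave it there. Then pull up the red lock knob, slide the blue section along the rail to the next hole on the side where the watch movement stands, so that the lens is over the movement, and let the lock pin drop fully home in that hole. Finish still holding the red knob, pin fully home, so that the clamp can be tightened; do not shift the movement's holder or the brass box.

Things in the scene. Friction and masses are not known exactly. Their poses are not given: they have to be found in the camera images.
- slide_base: Magnifier slide, fixed: grey base 125x270x10 mm, aluminium rail 24x24 mm along its y, rail top 50 mm above the bench, end blocks 56 mm high, two hinge posts (x=66, y=+-80 mm, 111 mm high). Five lock holes in the rail top at x=0, y=-80,-40,0,40,80 mm. Origin: on the bench under the middle hole; z up, y along the rail to the robot's left, x away from the robot.
- dust_cover (a joint): Angle of the white sheet cover (200 mm along the rail, 105 mm deep, 3 mm thick, 12 mm lip down in front) about its hinge behind the rail. 0 = closed, level over rail and knob; grows as the front edge swings up and away from the robot; stop at 1.92 (leaning back). Stiff hinge: stays where left, needs 2 to 3 N at the handle. Starts at 0 to 0.3 rad.
- cover_hinge (a point): Middle of the cover's hinge axis, which runs along slide_base's y at x = 60 mm, 118 mm above the bench.
- cover_grip (a point): Grip point of the cover's black fin handle, which stands 40 mm up from the cover at the middle of its front edge: 12 mm thick along the rail (pinch it that way), 22 mm deep. The point is 27 mm above the cover's top face, 92 mm from the hinge axis along the cover and 30 mm off it square to the cover; moves with the cover.
- tube_section (a joint): Position of the blue tube section (sleeve 36x50 mm, top 56 mm above the bench) along the rail, m, + along slide_base's y. Starts at 0, locked in the middle hole; the next holes are at +-0.04. Travel +-0.085, friction about 1.5 N. Its lens arm sticks out towards the robot, 42 to 50 mm above the bench.
- lock_plunger (a joint): Lift of the lock plunger on the blue section, m: 0 = pin fully home in a hole, 0.014 = fully pulled. A spring (4.5 N at 0, 8 N at the top) drives it down. The 8 mm round-tipped pin has 1.3 mm play each side in a hole; it is clear of the rail from 0.009 up; less lifted, it locks the section; between holes it rests on the rail at 0.009.
- pull_knob: Red round pull knob on the plunger, 22 mm diameter, 26 mm tall, above a 16 mm steel boss; origin at the centre of its underside, 68 mm above the bench with the pin home, on slide_base's x = 0. It rises with the plunger and travels with the section.
- knob_grip (a point): Grip point of the red knob: on its axis, 15 mm above its underside, 83 mm above the bench with the pin home.
- lens (a point): Centre of the magnifier lens (black ring 48 mm across, clear glass) on the arm of the blue section, 105 mm from the rail's middle towards the robot, 46 mm above the bench.
- hole_left (a point): Next lock hole to the robot's left (slide_base y = +40 mm), at the rail top.
- hole_right (a point): Next lock hole to the robot's right (slide_base y = -40 mm), at the rail top.
- holder: Small wooden movement holder with two grey jaws, 30 x 58 x 20 mm, loose on the bench in front of the rail; origin at the centre of its underside, z up. It stands at the next hole on the left or on the right, the brass box on the other side.
- movement: Watch movement: brass disc 28 mm across, 5 mm thick, fixed on top of the holder's jaws; origin at the centre of its underside, 20 mm above the bench. It stands within 6 mm of where the lens comes when the section is locked in the next hole on that side.
- brass_box: Round brass parts box, 45 mm across, 23 mm high, loose on the bench in front of the rail; origin at the centre of its underside.
Not all that is in view belongs to the job. Of the things like the holder, leave any that is green; of the rest the larger one is meant.

How it is judged:
By the outcome, as a careful person would: the job done as asked, in the order asked, and still so for the second after the job is handed in, while the arm keeps its last pose, push and grip.
It also fails if it takes over 51 s, if anything falls off the work surface, if the arm or the gripper's body presses on something with over 40 N, if the wrist force passes 120 N, or if a joint passes its speed limit or range.

ROBOT

A 7-joint arm with a two-finger parallel gripper is mounted at the origin on a cart in front of the work surface, level with it; the furniture and walls round the work are solid. World frame = base frame: x ahead of the robot, y to its left, z up, the work surface at z = 0. Lengths are in m, angles in degrees, forces in N, time in s.
With the tool pointing down it reaches from about 0.35 to 0.775 m from the base axis. Payload 3.1 kg.
Tool frame: the origin (TCP) lies on the centre line of the jaws, within the pads' length; the fingertips stand 17 mm ahead of it and the grasp point (between the pads) lies 2 mm behind it (robot.tip_reach is the distance from the TCP to the fingertips, in m); z points along the fingers, y is the direction in which the jaws open and shut (so a half turn about z gives the same grasp; the last joint's range is limited). The gripper opens to 85 mm and grips with 20 to 120 N. Pads are 22 mm wide; open, the fingers measure 114 mm over their backs; the gripper's body (76 mm by 85 mm) begins 54 mm behind the grasp point. The pads swing forward as they close: fully open they stand 13 mm farther back than shut.
Start: joints at [71.923, 17.813, 0.802, 86.603, -0.252, 75.585, -1.558], TCP at [0.149, -0.53, 0.248] pointing down, gripper open.
Joint ranges: [-154.91, 154.91], [-16.99, 109.72], [-72.82, 74.43], [7.12, 147.25], [-82.49, 262.49], [11.32, 116.49], [-174.64, 174.64]. Speed limits (degrees/s): [159.86, 159.86, 180, 180, 180, 180, 180].

INTERFACE

Orientations are given as [roll, pitch, yaw] about the fixed x, y, z axes, in that order (R = Rz(yaw) Ry(pitch) Rx(roll)).
In Python, from station import robot, fingers, vision, workorder, recognise gives the robot as it stands. Calls block until the motion is done:
- robot.move_to(position, orientation): joint-space move of the TCP to a pose.
- robot.line_to(position, orientation=None, velocity=0.15, f_stop=None): straight line of the TCP; orientation=None keeps the orientation; velocity is the mean speed in m/s. With f_stop (N) it stops when the force on the tool has changed by that much, and returns True; else False.
- robot.move_j(angles): joint-space move.
- fingers.gripper_to(opening, force=None): opening from 0.0 (shut) to 1.0 (fully open); force is the grip in N (None keeps the last); returns when the fingers have stopped.
- robot.pause(seconds).
- robot.inverse_kinematics(position, orientation): joint angles nearest the present ones, or None.
- vision.grab_frame(name): name is "scene" or "top"; returns the picture (384x512x3 uint8, red, green, blue); there is no depth.
- vision.calibration(name): a dict with "mtx" (3x3 intrinsics, pixels), "extrinsics" (4x4, takes a point from world to camera coordinates). Camera axes: x right, y up, looking along -z (the intrinsics and any distortion apply to the point x, -y, -z); pixel columns grow to the right and rows downward; lengths in m; the calibration is good to about 2 mm. A picture is of the moment at which its call begins. calibration takes no time and is no camera call.
A pose or a line that the arm cannot do raises robot.PlanningError and nothing moves.
- workorder.close_job(): hands the job in, once; it reports no verdict.
Trained networks look in the newest picture that a camera, given by its name, has taken for a name from the list of things; names that differ only in an ending like _2 or _b are one class to them, and where a whole thing is asked for, a point or a joint stands for the part that bears it (a point fixed in the world has none). Each returns a list of dicts, best first, with "p" (0 to 1); they miss things now and then, are a little off and sometimes report something else, mostly with a low value. They report only what shows in the picture. A call takes as long as a camera call. They do not tell look-alikes from the thing itself.
- recognise(label, camera): "rect" ([centre column, centre row, width, height] in pixels, round what is visible of it).
Readings, each from a call of its own:
- robot.current_time_s(): time.
- robot.current_joint_positions(): joint angles.
- robot.current_dq(): joint speeds.
- robot.current_joint_torque(): joint torques, N m.
- robot.current_tool_pos(): TCP position.
- robot.current_eef_rot(): TCP orientation.
- robot.current_contact_force(): force on the tool from outside, world axes, zero at the start.
- robot.current_torque(): the same for the moment, N m.
- robot.current_finger_gap(): opening from 0.0 (shut) to 1.0 (fully open).
Only numpy, scipy, OpenCV 4.12 (cv2) and the standard library are available. Lean on these libraries where they do the work, as an engineer would, in place of code of your own. Each camera call takes 0.05 s, during which the arm holds its last target.

## Working session

There is one attempt and no reset: what is moved stays moved. The work goes in short steps, each a Python script; the robot and the scene stay as the last script left them, time stands still between calls to the robot, and variables do not carry over. Pictures are saved under pics/ and viewed, and the job is handed in when it is done.

```bash
ls; mkdir -p pics; python3 - <<'E'
from station import robot, fingers, vision, workorder, recognise
import cv2
for n in ("scene","top"):
    im=vision.grab_frame(n); cv2.imwrite(f"pics/{n}0.png",cv2.resize(im[:,:,::-1],(800,600),interpolation=cv2.INTER_CUBIC))
    c=vision.calibration(n); print(n,c)
    for l in ["slide_base","dust_cover","cover_grip","pull_knob","lens","holder","movement","brass_box","tube_section"]:
        print(l,[( [round(float(v)) for v in d["rect"]],round(float(d["p"]),2)) for d in recognise(l,n)])
print(robot.current_time_s(),robot.current_tool_pos())
E
```

```text
pics
scene {'mtx': array([[441.45783352,   0.        , 257.63423496],
       [  0.        , 441.45783352, 188.93750011],
       [  0.        ,   0.        ,   1.        ]]), 'extrinsics': array([[-0.92219329, -0.38614712, -0.02121179,  0.50803413],
       [ 0.15290522, -0.41444833,  0.89713576, -0.02843792],
       [-0.35521758,  0.82408919,  0.44124538, -1.0335433 ],
       [ 0.        ,  0.        ,  0.        ,  1.        ]])}
slide_base [([250, 202, 105, 110], 0.62)]
dust_cover [([255, 169, 84, 47], 0.96)]
cover_grip [([254, 168, 86, 46], 0.8)]
pull_knob []
lens [([276, 197, 55, 32], 0.63)]
holder [([302, 210, 27, 19], 0.85), ([203, 280, 17, 20], 0.63), ([282, 196, 15, 14], 0.19)]
movement [([269, 280, 14, 9], 0.56)]
brass_box [([252, 201, 107, 115], 0.71)]
tube_section [([274, 202, 58, 29], 0.65)]
top {'mtx': array([[371.90966768,   0.        , 255.76763198],
       [  0.        , 371.90966768, 194.45997789],
       [  0.        ,   0.        ,   1.        ]]), 'extrinsics': array([[ 0.00618965, -0.99992293,  0.01076169,  0.3360271 ],
       [ 0.98250758,  0.00808418,  0.18604702, -0.43713015],
       [-0.18611968,  0.00942187,  0.9824819 , -0.90814325],
       [ 0.        ,  0.        ,  0.        ,  1.        ]])}
slide_base [([284, 187, 99, 109], 0.86)]
dust_cover [([289, 181, 86, 89], 0.67)]
cover_grip [([290, 179, 84, 86], 0.78), ([284, 187, 96, 105], 0.59)]
pull_knob [([291, 180, 87, 88], 0.29)]
lens [([318, 209, 28, 25], 0.58)]
holder [([309, 224, 21, 25], 0.71), ([202, 237, 19, 20], 0.66), ([291, 180, 85, 88], 0.56)]
movement [([312, 223, 9, 8], 0.61), ([193, 192, 5, 4], 0.49), ([202, 234, 10, 10], 0.48)]
brass_box [([331, 201, 19, 19], 0.66)]
tube_section [([320, 207, 26, 24], 0.6), ([284, 187, 100, 105], 0.31)]
1.0 [ 0.14874831 -0.52951546  0.24831076]
```

View pics/scene0.png

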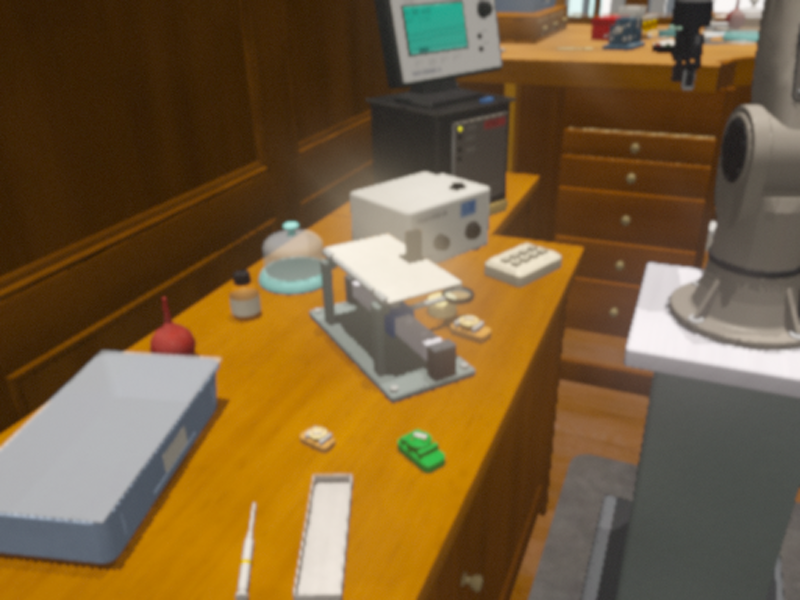

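View pics/top0.png

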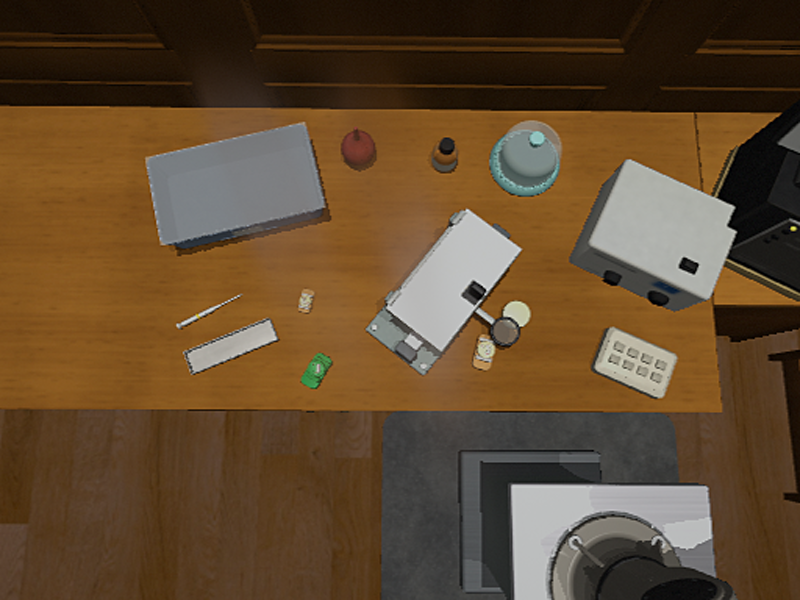

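```bash
python3 - <<'E'
import cv2
a=cv2.imread("pics/top0.png")[160:440,270:600]
cv2.imwrite("pics/top0c.png",cv2.resize(a,(700,594),interpolation=cv2.INTER_CUBIC))
a=cv2.imread("pics/scene0.png")[180:480,270:560]
cv2.imwrite("pics/scene0c.png",cv2.resize(a,(580,600),interpolation=cv2.INTER_CUBIC))
E
```

```text
(no output)
```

View pics/top0c.png

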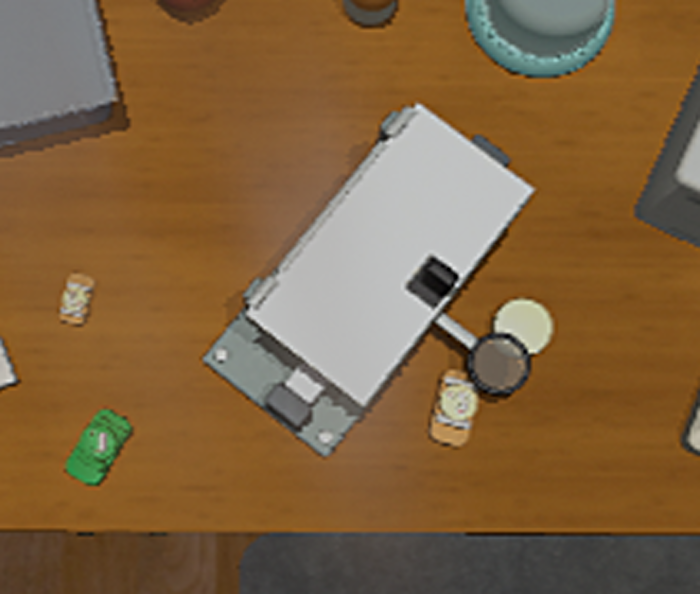

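View pics/scene0c.png

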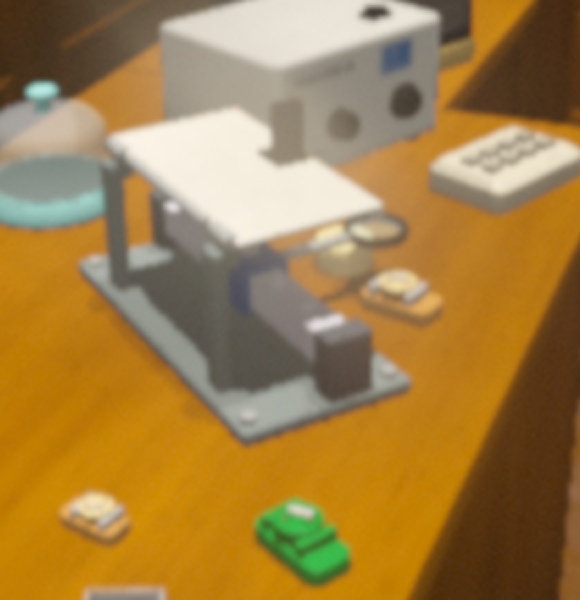

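The large wooden holder, at top (484,352) in the 800-wide view, stands lower-left of the lens, which is the slide's +y side. The brass box is at (516,313) on the other side. Look-alikes for the holder are the small wooden one at (306,300) and the green one at (316,370), both to be left alone. Next I'll get a zoomed view for the pose fit.

```bash
python3 - <<'E'
from station import vision
import cv2
for n,(r0,r1,c0,c1) in dict(top=(128,248,228,348),scene=(140,260,190,320)).items():
    im=vision.grab_frame(n)[:,:,::-1]; cv2.imwrite(f"pics/{n}_raw.png",im)
    a=im[r0:r1,c0:c1]; a=cv2.resize(a,None,fx=5,fy=5,interpolation=cv2.INTER_CUBIC)
    for k in range(0,a.shape[1],100): cv2.putText(a,str(c0+k//5),(k,8),0,.35,(0,255,255)); cv2.line(a,(k,0),(k,a.shape[0]),(0,255,255) if 0 else (90,90,0),1)
    for k in range(0,a.shape[0],100): cv2.putText(a,str(r0+k//5),(0,k+10),0,.35,(0,255,255)); cv2.line(a,(0,k),(a.shape[1],k),(90,90,0),1)
    cv2.imwrite(f"pics/{n}z.png",a)
E
```

```text
(no output)
```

View pics/topz.png

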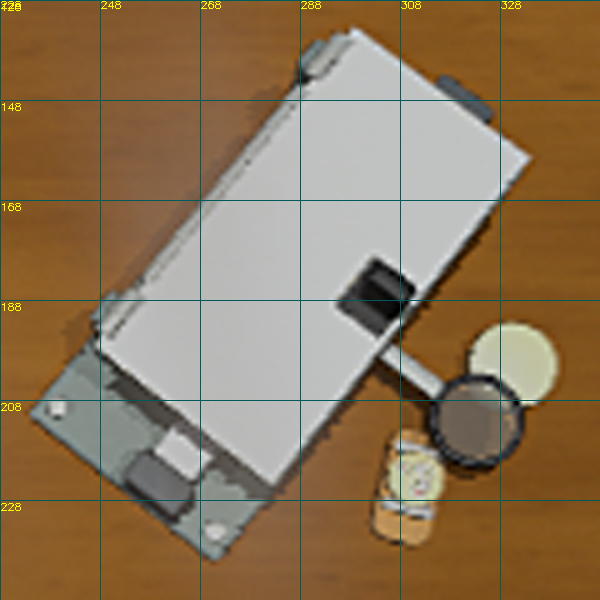

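View pics/scenez.png

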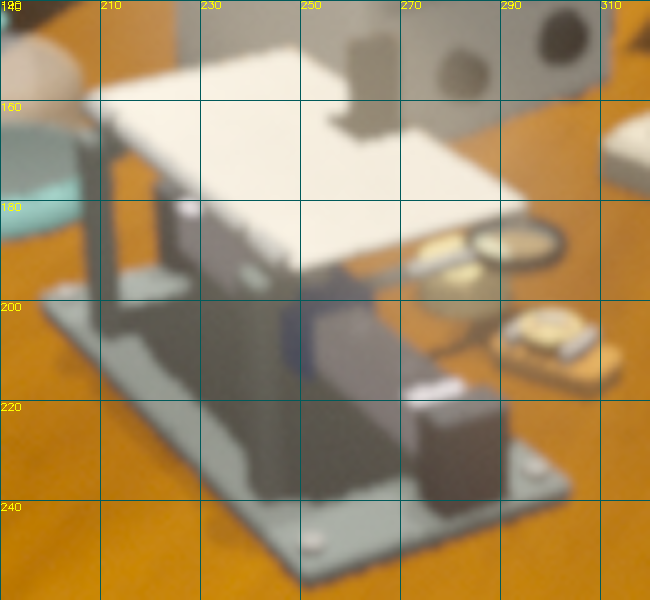

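```bash
cat > h.py <<'E'
import numpy as np
from station import robot, fingers, vision, workorder, recognise
CAL={n:vision.calibration(n) for n in("scene","top")}
def proj(n,P):
    P=np.atleast_2d(P); c=CAL[n]; q=P@c["extrinsics"][:3,:3].T+c["extrinsics"][:3,3]
    return np.c_[c["mtx"][0,0]*q[:,0]/-q[:,2]+c["mtx"][0,2], c["mtx"][1,1]*-q[:,1]/-q[:,2]+c["mtx"][1,2]]
def ray(n,px,z):
    c=CAL[n];R=c["extrinsics"][:3,:3];t=c["extrinsics"][:3,3]
    d=np.array([(px[0]-c["mtx"][0,2])/c["mtx"][0,0],-(px[1]-c["mtx"][1,2])/c["mtx"][1,1],-1])
    o=-R.T@t; d=R.T@d; return o+d*(z-o[2])/d[2]
def cov(th,s,y,n):  # s along the cover from hinge, n off it
    return np.array([.060-s*np.cos(th)+n*np.sin(th)*1.0, y, .118+s*np.sin(th)+n*np.cos(th)])
def W(p,P):
    x0,y0,yaw=p[:3]; P=np.atleast_2d(P);c,s=np.cos(yaw),np.sin(yaw)
    return np.c_[x0+c*P[:,0]-s*P[:,1], y0+s*P[:,0]+c*P[:,1], P[:,2]]
E
cat > fit.py <<'E'
from h import *
from scipy.optimize import least_squares
def model(q):
    x0,y0,yaw,th,xb=q[:5]; xf=xb-.125
    C=lambda s,y:cov(th,s,y,.003)
    T=[C(0,-.1),C(.105,-.1),C(.105,.1),C(0,.1),[xb,.135,.01],[xf,.135,.01],[-.105,0,.046]]
    S=[[xb,.135,.0],[xf,.135,.0],[xb,-.135,.01],[-.105,0,.046],C(.105,.1),C(0,.1),C(0,-.1),C(.105,-.1)]
    return np.r_[proj("top",W(q,T))+q[5:7],proj("scene",W(q,S))+q[7:9]]
M=np.array([(299,133.6),(334.4,159.4),(282.6,225.6),(247.6,197),(234.4,210.4),(271,240),(323,212.2),
(251,256.6),(304.4,237.4),(198,199),(293.4,188.6),(295.4,180.6),(248.6,194),(207.6,159.4),(248.4,149.4)])
L=ray("top",(323,212.2),.046);print("lens",L,ray("scene",(293.4,188.6),.046))
f=lambda q:np.r_[(model(q)-M).ravel(),q[5:9]/1.0]
r=least_squares(f,np.r_[L[0]+.08,L[1]+.06,.6,.1,.08,0,0,0,0],loss="soft_l1")
print(r.x.round(4),r.cost); print((model(r.x)-M).round(1).tolist())
q=r.x;np.save("q.npy",q)
print("lens",W(q,[-.105,0,.046]),"grip",W(q,cov(q[3],.092,0,.03)),"knob",W(q,[0,0,.083]))
print("lens@left",W(q,[-.105,.04,.046]),"movement",ray("top",(311,223.5),.025),ray("scene",(300.5,205.5),.025),"box",ray("top",(331,200.5),.023))
E
python3 fit.py
```

```text
lens [0.38946563 0.17013118 0.046     ] [0.38891623 0.17258151 0.046     ]
[ 0.4558  0.2511  0.9005 -0.0035  0.078  -0.0396  0.4541 -0.2048  0.6008] 5.830424467867861
[[0.4, -0.6], [0.0, 0.1], [0.0, -0.5], [-0.6, -0.3], [-0.7, 0.1], [0.3, 0.7], [0.5, 0.0], [-0.0, 1.4], [0.5, 2.5], [-0.2, -0.8], [-0.4, -0.2], [0.3, -0.2], [0.3, -1.4], [-0.5, -1.0], [0.2, 0.2]]
lens [[0.39059076 0.16880992 0.046     ]] grip [[0.43587399 0.22593271 0.14767399]] knob [[0.45581859 0.25109194 0.083     ]]
lens@left [[0.35924523 0.19365862 0.046     ]] movement [0.36310856 0.19757798 0.025     ] [0.36040947 0.20716536 0.025     ] box [0.42345364 0.14410439 0.023     ]
```

```bash
python3 - <<'E'
from h import *
import cv2
q=np.load("q.npy")
for n,(r0,c0,hh) in dict(top=(128,228,120),scene=(140,190,130)).items():
    im=cv2.imread(f"pics/{n}_raw.png")[r0:r0+120,c0:c0+hh]; a=cv2.resize(im,None,fx=5,fy=5,interpolation=cv2.INTER_CUBIC)
    pts=[cov(q[3],s,y,k) for s in(.081,.103) for y in(-.006,.006) for k in(.003,.043)]+[[-.105,0,.046],[-.105,.04,.046]]+[[xb,y,.118] for xb in(.06,) for y in(-.1,.1)]+[[.066,-.08,.01],[.066,.08,.01]]
    for u,v in proj(n,W(q,pts)): cv2.circle(a,(int((u-c0+.5)*5),int((v-r0+.5)*5)),3,(0,0,255),-1)
    cv2.imwrite(f"pics/{n}ov.png",a)
print(robot.tip_reach, robot.current_eef_rot())
yaw=np.degrees(q[2])
for off in(0,-180):
  for th in(0,1,1.92):
    g=W(q,cov(th,.092,0,.03))[0]; g[2]-=0.002
    print(off,th,g.round(3),robot.inverse_kinematics(list(g),[180,0,yaw+off]))
  for P in([0,0,.083],[0,.04,.083]): print(robot.inverse_kinematics(list(W(q,P)[0]),[180,0,yaw+off]))
E
```

```text
0.017 [-1.79997479e+02  2.98539207e-03  1.56916702e+01]
0 0 [0.436 0.226 0.146] [  8.65939609  22.85714117 -48.6021389  103.02157242  19.13263466
  62.7492529  -85.0401513 ]
0 1 [0.478 0.279 0.21 ] [  6.36246329  29.44652545 -56.01213061  88.22629207  24.88115078
  75.65654444 -90.84922134]
0 1.92 [0.53  0.345 0.192] [ -3.93306404  39.06418369 -52.98647057  76.12548606  30.78123936
  79.50670317 -94.37259385]
[  2.23722349  30.35635259 -44.37903807 102.69485459  24.87246778
  57.17966026 -90.45039985]
[  2.18601211  30.70758623 -49.70243617 104.75308842  27.52641464
  57.42994734 -97.28643481]
-180 0 [0.436 0.226 0.146] [ 16.78159831  27.99552538 -61.51987262 102.79066735  26.94995067
  65.55839253  88.06309488]
-180 1 [0.478 0.279 0.21 ] [  9.18490872  31.88157395 -61.66345791  88.13572232  28.48178911
  77.11843526  86.30178225]
-180 1.92 [0.53  0.345 0.192] [ -0.36623171  42.80244078 -61.8460539   75.9787558   37.19093101
  82.34027868  81.56045649]
[ 12.46556902  38.16249857 -61.72296899 102.37093802  37.65146372
  62.97558876  79.12002975]
[  9.18918867  36.46372028 -61.68318127 104.54285896  36.47611962
  61.65206857  75.26213775]
```

View pics/topov.png

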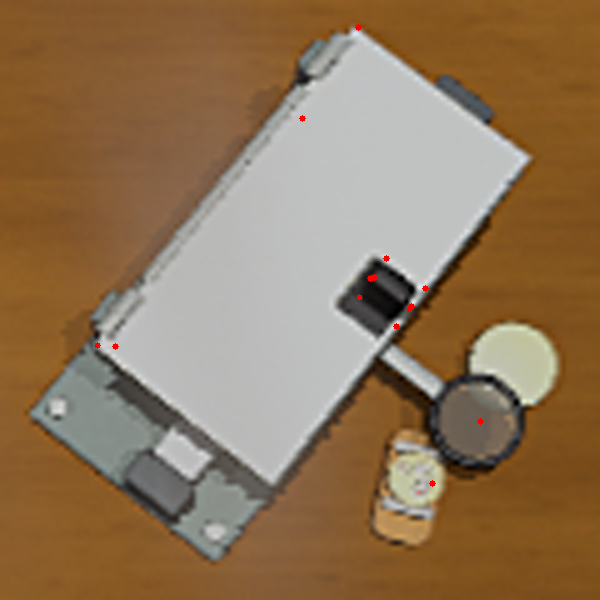

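View pics/sceneov.png

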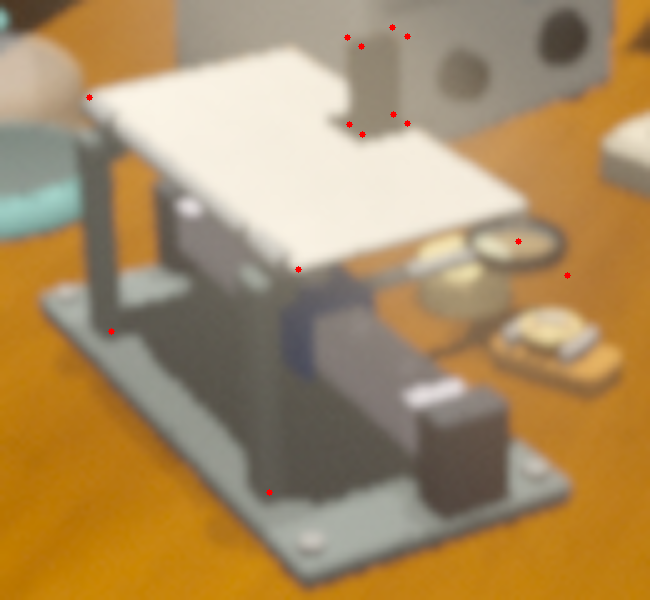

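```bash
python3 - <<'E'
import cv2,numpy as np
a=cv2.imread("pics/top_raw.png")[174:200,290:316]; b=cv2.imread("pics/scene_raw.png")[140:175,245:280]
a=cv2.convertScaleAbs(a,alpha=1.5,beta=20)
o=np.hstack([cv2.resize(a,(390,390),interpolation=cv2.INTER_NEAREST),cv2.resize(b,(390,390),interpolation=cv2.INTER_NEAREST)])
cv2.imwrite("pics/fin.png",o)
E
```

```text
(no output)
```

View pics/fin.png

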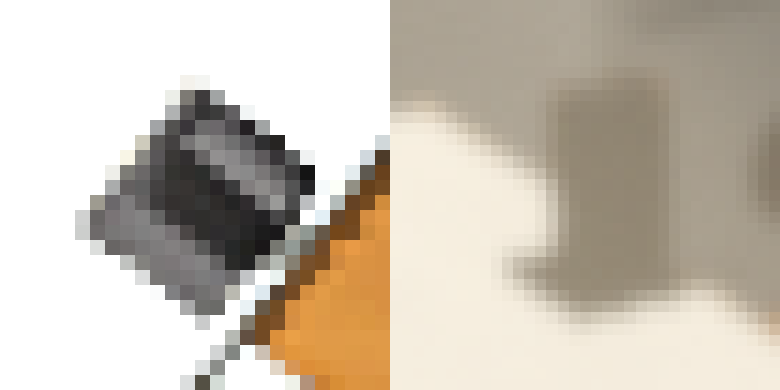

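```bash
python3 - <<'E'
from h import *
q=np.load("q.npy")
g=ray("top",(305.7,185),.161);print(g)
for t in(0,.1,.2): print(t,W(q,cov(t,.092,0,.043)).round(4), proj("scene",W(q,[cov(t,.092,0,.043),cov(t,.092,0,.003)])).round(1).tolist())
E
```

```text
[0.43399098 0.22921923 0.161     ]
0 [[0.4359 0.226  0.161 ]] [[264.9, 146.7], [265.2, 164.2]]
0.1 [[0.4389 0.2297 0.17  ]] [[262.9, 143.2], [264.8, 160.4]]
0.2 [[0.4424 0.2341 0.1784]] [[260.5, 139.8], [264.1, 156.6]]
```

```bash
cat >> h.py <<'E'
import cv2
def snap(name,cams=("scene","top")):
    for n in cams: cv2.imwrite(f"pics/{name}_{n}.png",cv2.resize(vision.grab_frame(n)[:,:,::-1],(800,600),interpolation=cv2.INTER_CUBIC))
def st(): print("t",round(robot.current_time_s(),2),"tcp",np.round(robot.current_tool_pos(),4),"F",np.round(robot.current_contact_force(),1),"gap",round(robot.current_finger_gap(),3),flush=True)
E
python3 - <<'E'
from h import *
q=np.load("q.npy"); O=[180,0,float(np.degrees(q[2]))]
p=robot.current_tool_pos(); robot.line_to([p[0],p[1],.33],velocity=.25)
g=W(q,cov(0,.092,0.001,.03))[0]; g[2]-=.002
robot.move_to([g[0],g[1],.28],O); st()
robot.line_to([g[0],g[1],g[2]+.0],velocity=.2,f_stop=8); st()
snap("pre")
E
```

```text
t 4.42 tcp [0.4359 0.2255 0.2799] F [ 0.  -0.1  0.3] gap 0.999
t 5.24 tcp [0.4359 0.2272 0.1469] F [ 1.2  1.2 -0.1] gap 0.998
```

View pics/pre_scene.png

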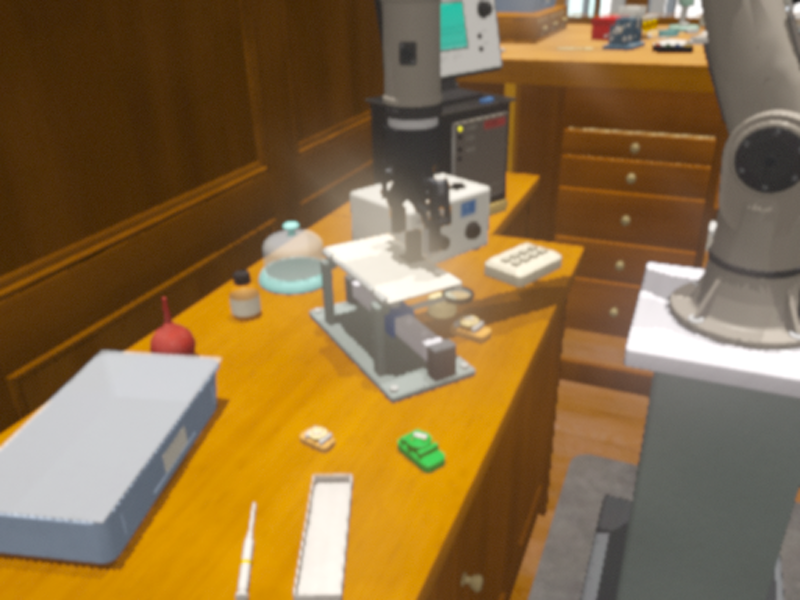

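View pics/pre_top.png

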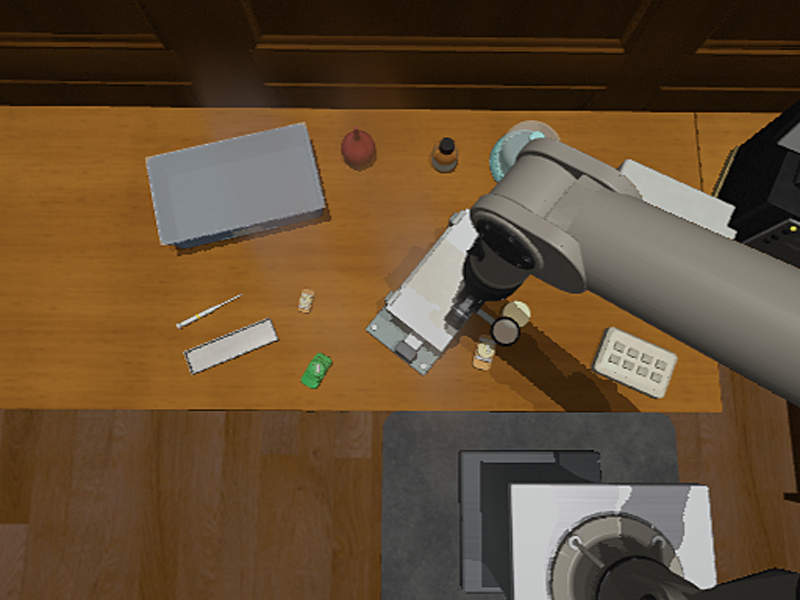

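The fin stands between the open fingers at scene (413,243), so I'll pinch it and swing the cover.

```bash
python3 - <<'E'
from h import *
q=np.load("q.npy")
fingers.gripper_to(0.0,force=25); st()
p=np.array(robot.current_tool_pos())
L=np.linalg.inv([[np.cos(q[2]),-np.sin(q[2])],[np.sin(q[2]),np.cos(q[2])]])@(p[:2]-q[:2]); print("in slide",L)
g0=W(q,cov(0,.092,0,.03))[0]
yy=L[1]
np.save("yy.npy",yy)
for th in np.arange(.2,1.01,.2):
    g=W(q,cov(th,.092,yy,.03))[0]; g[2]-=.002
    s=robot.line_to(list(g),velocity=.1,f_stop=35); st()
    if s: print("stop",th);break
snap("mid")
E
```

```text
t 6.0 tcp [0.4351 0.2266 0.146 ] F [-0.9 -1.   1.3] gap 0.134
in slide [-0.03202326  0.00101368]
t 6.34 tcp [0.4397 0.2325 0.1639] F [-1.8 -2.3  4.3] gap 0.136
t 6.68 tcp [0.4464 0.241  0.1795] F [-3.9 -3.4  3.5] gap 0.133
t 7.03 tcp [0.4554 0.2525 0.1929] F [-3.  -4.1  3.1] gap 0.139
t 7.37 tcp [0.466  0.2659 0.203 ] F [-2.  -1.2  1.6] gap 0.135
t 7.71 tcp [0.4773 0.2802 0.2095] F [-1.2 -0.3 -1. ] gap 0.142
```

View pics/mid_scene.png

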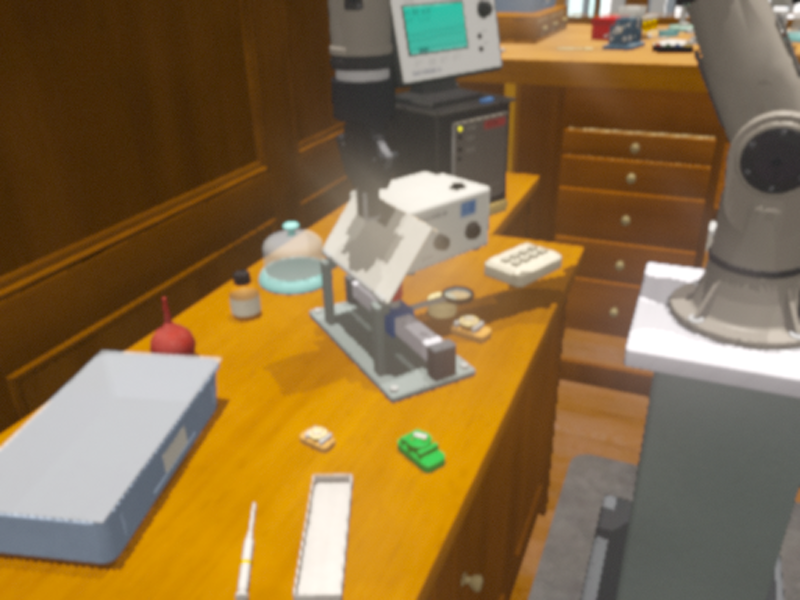

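The cover is swinging up with the gripper at about 1 rad, and the red knob now shows under it. Next I'll take it on to the stop.

```bash
python3 - <<'E'
from h import *
q=np.load("q.npy"); yy=float(np.load("yy.npy"))
for th in [1.2,1.4,1.6,1.8]:
    g=W(q,cov(th,.092,yy,.03))[0]; g[2]-=.002
    s=robot.line_to(list(g),velocity=.1,f_stop=30); st()
for th in [1.86,1.92,1.97,2.03]:
    g=W(q,cov(th,.092,yy,.03))[0]; g[2]-=.002
    s=robot.line_to(list(g),velocity=.05,f_stop=12); print(th,s); st()
    if s: break
snap("back")
E
```

```text
t 8.15 tcp [0.489  0.2951 0.2126] F [-1.7 -0.6 -1.1] gap 0.135
t 8.49 tcp [0.5011 0.3104 0.212 ] F [-1.9  0.8  0.6] gap 0.134
t 8.83 tcp [0.5128 0.3254 0.2076] F [-1.4  2.3  1.9] gap 0.135
t 9.18 tcp [0.5239 0.3394 0.1995] F [-1.1  3.3  2.6] gap 0.133
1.86 False
t 9.44 tcp [0.5267 0.343  0.1967] F [-0.7  2.9  5. ] gap 0.138
1.92 False
t 9.71 tcp [0.5297 0.3467 0.1933] F [-1.2  2.9  5.1] gap 0.133
1.97 False
t 9.96 tcp [0.5321 0.3497 0.1903] F [-1.   2.8  5. ] gap 0.137
2.03 False
t 10.22 tcp [0.5348 0.3532 0.1864] F [-0.8  4.4  4.6] gap 0.136
```

View pics/back_scene.png

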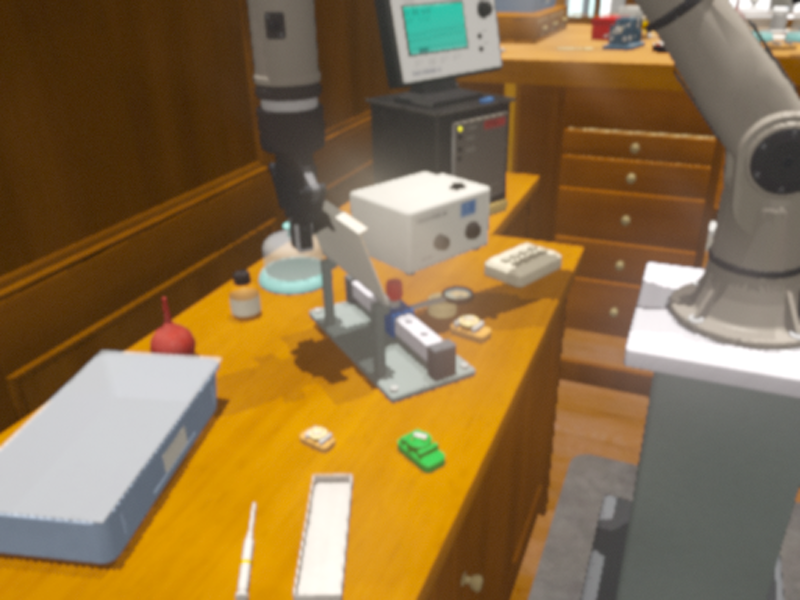

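```bash
python3 - <<'E'
from h import *
q=np.load("q.npy"); yy=float(np.load("yy.npy"))
F0=np.array(robot.current_contact_force())
for th in [2.06,2.09,2.12,2.15]:
    g=W(q,cov(th,.092,yy,.03))[0]; g[2]-=.002
    s=robot.line_to(list(g),velocity=.04,f_stop=10); print(th,s,g.round(4)); st()
    if s or np.linalg.norm(np.array(robot.current_contact_force())-F0)>12: break
snap("back2")
c=cv2.imread("pics/back2_scene.png")[180:420,220:500]; cv2.imwrite("pics/b2c.png",cv2.resize(c,(700,600)))
E
```

```text
2.06 False [0.5356 0.3534 0.1831]
t 10.57 tcp [0.5359 0.3547 0.1846] F [-2.   3.   6.6] gap 0.136
2.09 False [0.5368 0.3549 0.181 ]
t 10.82 tcp [0.536  0.3548 0.1844] F [-5.9 -2.7 14.2] gap 0.139
```

View pics/b2c.png

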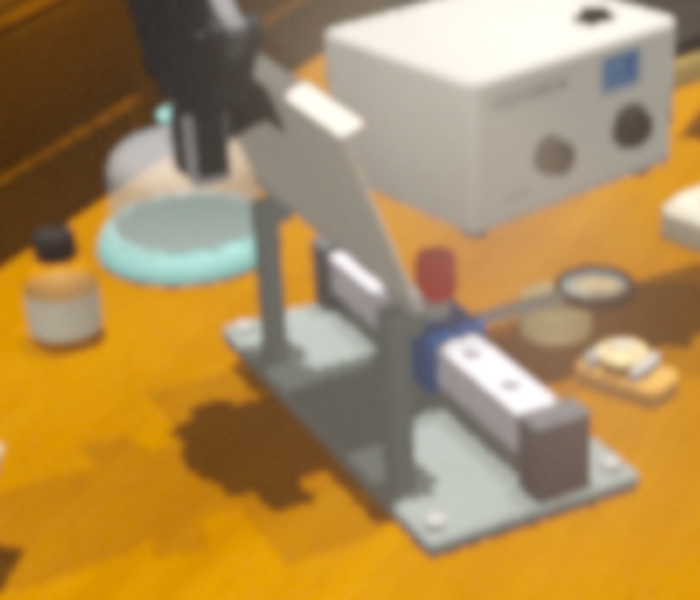

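View pics/back2_top.png

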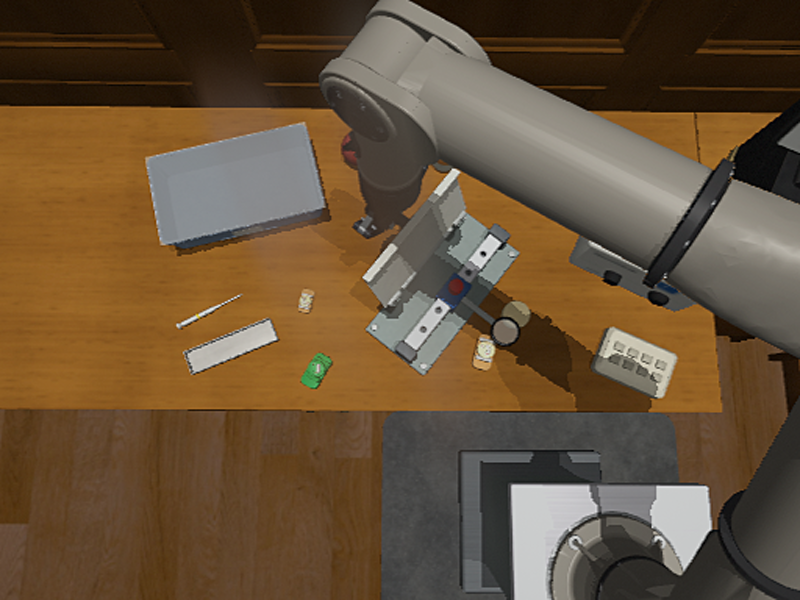

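The cover has reached its stop: motion halted and force built to 14 N. The knob is visible at top (456,286). Next I'll release, lift away, and locate the knob.

```bash
python3 - <<'E'
from h import *
q=np.load("q.npy")
fingers.gripper_to(1.0); st()
p=robot.current_tool_pos(); robot.line_to([p[0],p[1],.28],velocity=.2,f_stop=15); st()
g=W(q,[0,0,.28])[0]
for n in("scene","top"):
    im=vision.grab_frame(n); hsv=cv2.cvtColor(im,cv2.COLOR_RGB2HSV)
    m=(((hsv[...,0]<6)|(hsv[...,0]>174))&(hsv[...,1]>130)&(hsv[...,2]>50)).astype(np.uint8)
    u,v=proj(n,W(q,[0,0,.085]))[0]; w=np.zeros_like(m); w[int(v)-12:int(v)+13,int(u)-12:int(u)+13]=1
    ys,xs=np.nonzero(m*w); print(n,"pred",u,v,"obs",xs.mean(),ys.mean(),xs.min(),xs.max(),ys.min(),ys.max(),len(xs))
    cv2.imwrite(f"pics/k_{n}_raw.png",im[:,:,::-1])
    c=im[int(v)-35:int(v)+35,int(u)-35:int(u)+35,::-1]; cv2.imwrite(f"pics/k_{n}.png",cv2.resize(c,(560,560),interpolation=cv2.INTER_CUBIC)); print(int(u)-35,int(v)-35)
st()
E
```

```text
t 11.63 tcp [0.5369 0.3549 0.1809] F [ 0.7 -0.  -0. ] gap 1.0
t 12.28 tcp [0.5366 0.3546 0.2791] F [ 0.6  0.2 -0.4] gap 1.002
scene pred 252.49094976910084 182.69367942669317 obs 251.6875 186.625 248 255 183 190 48
217 147
top pred 292.13051883205736 182.75089577700635 obs 291.5 183.1 288 296 178 188 70
257 147
t 12.38 tcp [0.5364 0.354  0.2778] F [-0.8  0.3 -0.1] gap 1.0
```

View pics/k_top.png

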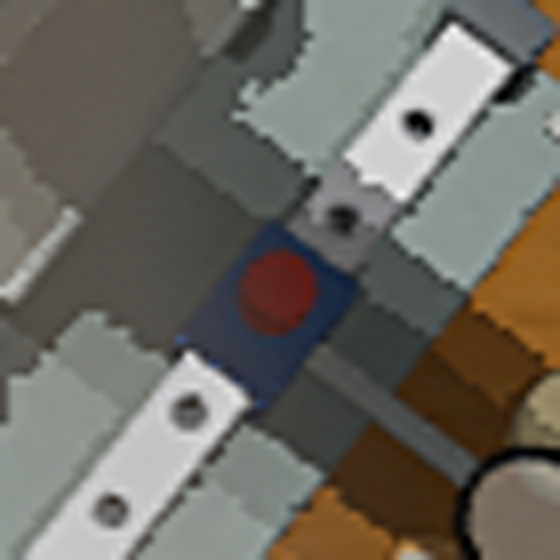

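View pics/k_scene.png

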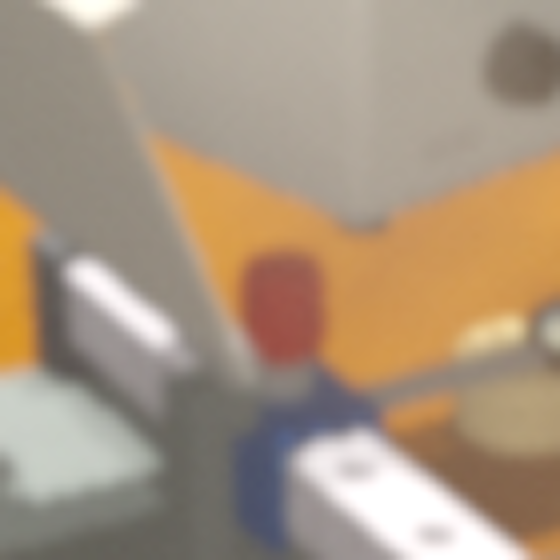

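```bash
cat > fit2.py <<'E'
from h import *
from scipy.optimize import least_squares
T=np.array([(418,123),(344,216),(189,411),(110,510),(279,290)])/8+[257,147]-.44
S=np.array([(355,468),(433,533),(283,308)])/8+[217,147]-.44
PT=[[0,-.08,.05],[0,-.04,.05],[0,.04,.05],[0,.08,.05],[0,0,.094]]
PS=[[0,.04,.05],[0,.08,.05],[0,0,.081]]
q0=np.load("q.npy")
for mode in("top","scene","both"):
    def f(q):
        a=(proj("top",W(q,PT))-T).ravel(); b=(proj("scene",W(q,PS))-S).ravel()
        if mode=="top": return a
        if mode=="scene": return np.r_[b,(q[2]-q0[2])*100]
        return np.r_[a,b]
    r=least_squares(f,q0[:3]); print(mode,r.x.round(4),np.degrees(r.x[2]).round(2),r.fun.round(1))
np.save("q2.npy",r.x)
E
python3 fit2.py
```

```text
top [0.4554 0.2532 0.9053] 51.87 [-0.   0.1 -0.2  0.4 -0.   0.1  0.   0.1  0.2 -0.7]
scene [0.4562 0.2543 0.9003] 51.58 [ 0.2  0.1 -0.  -0.  -0.2 -0.1 -0. ]
both [0.4558 0.2535 0.8982] 51.46 [ 0.   0.1 -0.2  0.2 -0.3 -0.1 -0.3 -0.2  0.1 -0.9  0.5 -0.   0.3 -0.2
  0.2 -0.2]
```

```bash
python3 - <<'E'
from h import *
q=np.array([.4557,.2536,np.radians(51.6)]); np.save("q2.npy",q); O=[180,0,51.6]
g=W(q,[0,0,.081])[0]
robot.line_to([g[0],g[1],.26],O,velocity=.2); st()
robot.line_to([g[0],g[1],.13],O,velocity=.15,f_stop=8)
s=robot.line_to(list(g),O,velocity=.06,f_stop=5); print(s); st()
fingers.gripper_to(0.0,force=60); robot.pause(.2); st()
snap("kg")
for n in("scene","top"):
  c=cv2.imread(f"pics/kg_{n}.png")
  c=c[200:420,260:520]; cv2.imwrite(f"pics/kg_{n}c.png",cv2.resize(c,(700,592)))
E
```

```text
t 13.18 tcp [0.4562 0.254  0.2599] F [ 0.5 -0.4 -0.1] gap 0.997
False
t 15.17 tcp [0.4559 0.2539 0.0813] F [-0.4  0.1 -0.1] gap 1.003
t 15.98 tcp [0.4559 0.2536 0.0813] F [-1.2 -0.7  3.8] gap 0.241
```

View pics/kg_scenec.png

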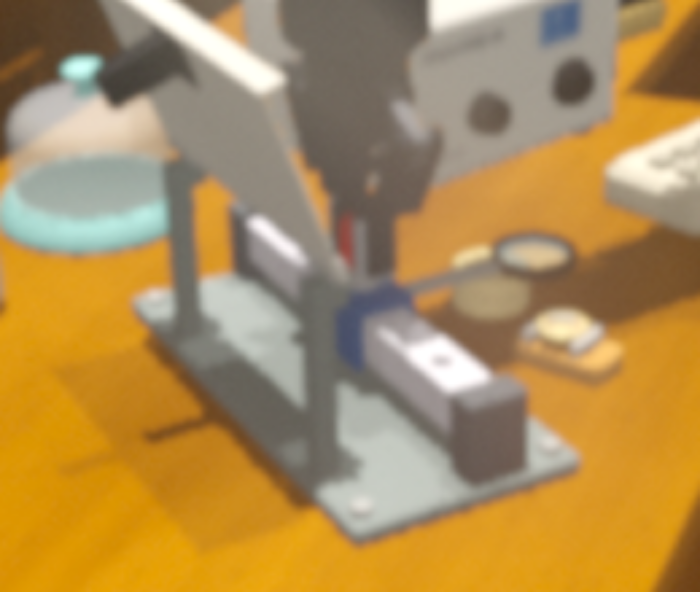

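View pics/kg_topc.png

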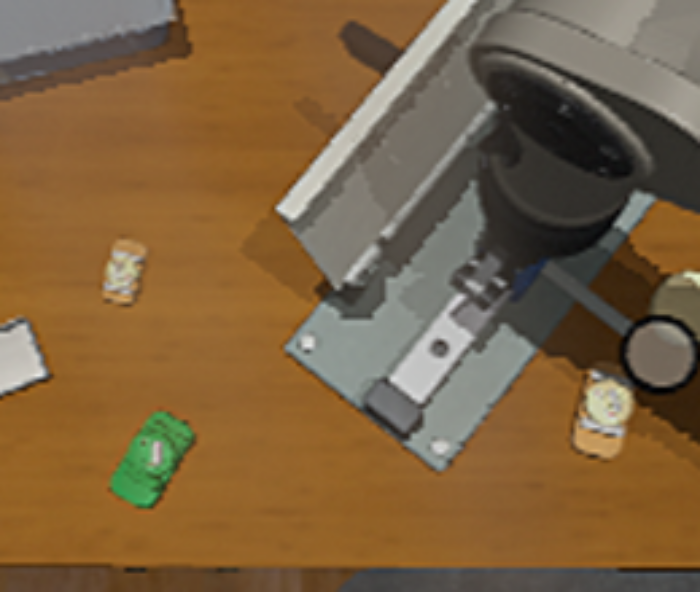

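Cover fully back and the knob is between the pads. Next I'll lift, reading the spring force.

```bash
python3 - <<'E'
from h import *
p=np.array(robot.current_tool_pos()); np.save("p0.npy",p)
for d in(.004,.008,.0115,.0125):
    s=robot.line_to([p[0],p[1],.0813+d],velocity=.03,f_stop=25); robot.pause(.1);st()
snap("lift",("scene",))
c=cv2.imread("pics/lift_scene.png")[200:420,260:520]; cv2.imwrite("pics/lift_c.png",cv2.resize(c,(700,592)))
E
```

```text
t 16.48 tcp [0.4558 0.2535 0.0846] F [ 1.8  1.1 -5.9] gap 0.236
t 16.86 tcp [0.4558 0.2535 0.0891] F [ 2.7  0.3 -6.9] gap 0.237
t 17.23 tcp [0.4558 0.2535 0.0927] F [ 1.7  0.9 -8.1] gap 0.235
t 17.57 tcp [0.4557 0.2535 0.0937] F [ 1.8  1.9 -7.7] gap 0.236
```

View pics/lift_c.png

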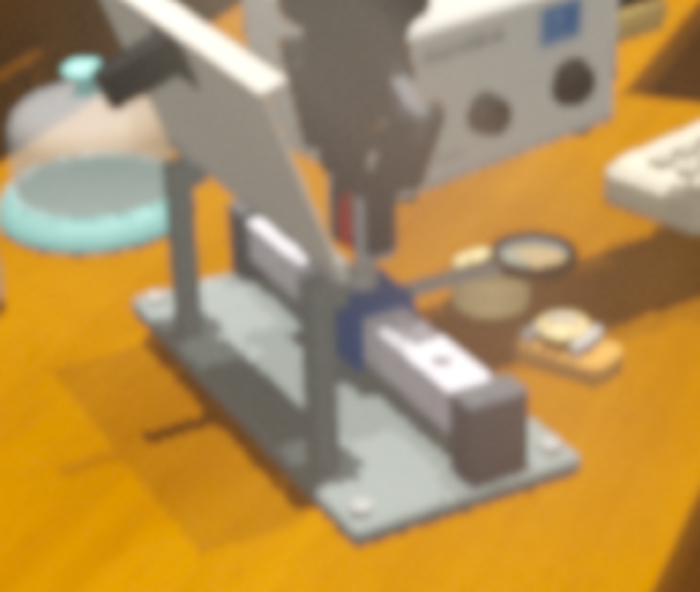

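```bash
python3 - <<'E'
from h import *
q=np.load("q2.npy"); p=np.array(robot.current_tool_pos()); a=q[2]
d=np.array([-np.sin(a),np.cos(a)])*.040
t=[.4558+d[0],.2536+d[1],.0938]
print(robot.line_to(t,velocity=.04,f_stop=20)); robot.pause(.2); st()
p=np.array(robot.current_tool_pos()); dp=p[:2]-[.4558,.2535]; print("along",dp@d/.04,"cross",dp@np.array([np.cos(a),np.sin(a)]))
snap("slid")
for n in("scene","top"):
  c=cv2.imread(f"pics/slid_{n}.png")
  c=c[200:420,260:520]; cv2.imwrite(f"pics/slid_{n}c.png",cv2.resize(c,(700,592)))
E
```

```text
False
t 18.98 tcp [0.4238 0.2787 0.0937] F [-0.4  1.3 -8.8] gap 0.234
along 0.040718251438361754 cross -0.0001252311075617186
```

View pics/slid_scenec.png

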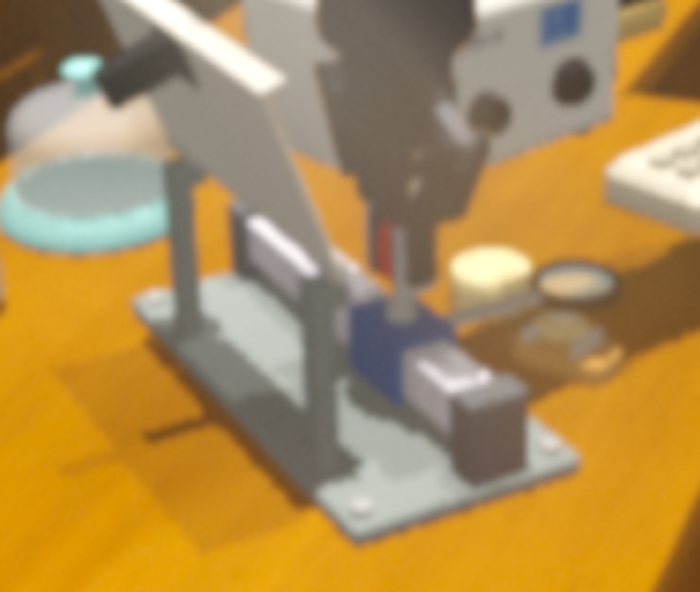

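View pics/slid_topc.png

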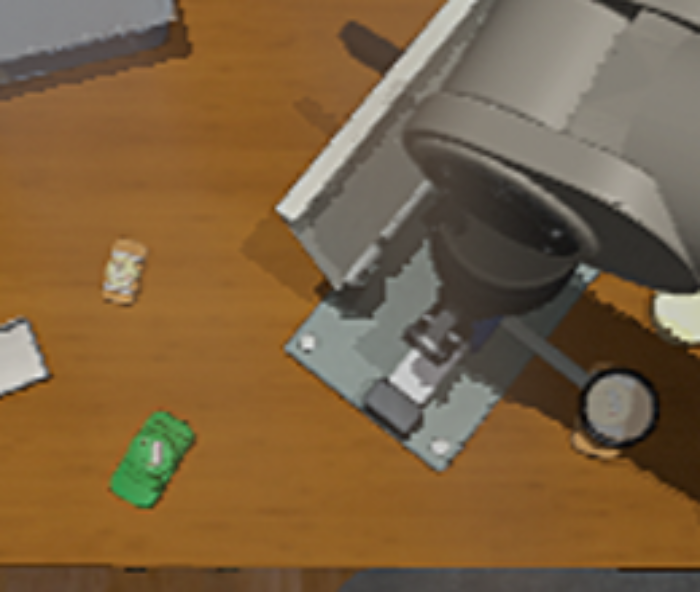

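The section moved 40.7 mm and the lens is over the movement (top crop (618,405)). I'll trim 0.6 mm and lower.

```bash
python3 - <<'E'
from h import *
q=np.load("q2.npy"); a=q[2]; u=np.array([-np.sin(a),np.cos(a)])
t=np.array([.4558,.2535])+u*.0397
robot.line_to([*t,.0937],velocity=.02); robot.pause(.1); st()
p=np.array(robot.current_tool_pos()); print("along",(p[:2]-[.4558,.2535])@u)
for z in(.0905,.088,.086,.084,.082,.081):
    s=robot.line_to([*t,z],velocity=.02,f_stop=12); robot.pause(.1); st()
    if s: print("stop"); break
p=np.array(robot.current_tool_pos()); print("along",(p[:2]-[.4558,.2535])@u)
E
```

```text
t 19.43 tcp [0.4245 0.2782 0.0937] F [-0.9  1.6 -7.4] gap 0.235
along 0.0398215415572776
t 19.83 tcp [0.4246 0.2781 0.0905] F [-0.6  1.5 -6.9] gap 0.238
t 20.21 tcp [0.4247 0.2781 0.088 ] F [-0.7  0.7 -5.5] gap 0.239
t 20.56 tcp [0.4247 0.2781 0.086 ] F [-2.1  0.2 -6.4] gap 0.237
t 20.91 tcp [0.4247 0.2781 0.084 ] F [-2.3  0.5 -5.8] gap 0.24
t 21.26 tcp [0.4247 0.2781 0.082 ] F [-2.2 -0.7 -5.2] gap 0.242
t 21.61 tcp [0.4248 0.2782 0.0814] F [-1.8 -1.   0.5] gap 0.242
along 0.039619344469516864
```

```bash
python3 - <<'E'
from h import *
q=np.load("q2.npy"); a=q[2]; u=np.array([-np.sin(a),np.cos(a)])
t=np.array([.4558,.2535])+u*.0397
robot.line_to([*t,.0805],velocity=.02,f_stop=10); robot.pause(.3); st()
# lock test: small sideways nudge
robot.line_to([*(t+u*.003),.0805],velocity=.02,f_stop=12); robot.pause(.1); st()
p=np.array(robot.current_tool_pos()); print("along",(p[:2]-[.4558,.2535])@u)
robot.line_to([*t,.0805],velocity=.02); robot.pause(.3); st()
snap("fin")
for n in("scene","top"):
  c=cv2.imread(f"pics/fin_{n}.png")
  c=c[200:420,260:520]; cv2.imwrite(f"pics/fin_{n}c.png",cv2.resize(c,(700,592)))
E
```

```text
t 22.16 tcp [0.4248 0.2782 0.0813] F [-3.5 -3.2  5.2] gap 0.237
t 22.56 tcp [0.4236 0.2792 0.0813] F [-1.9 -4.8  5.3] gap 0.238
along 0.04115736008627592
t 23.16 tcp [0.4253 0.2779 0.0813] F [-2.9 -3.9  4.4] gap 0.239
```

View pics/fin_scenec.png

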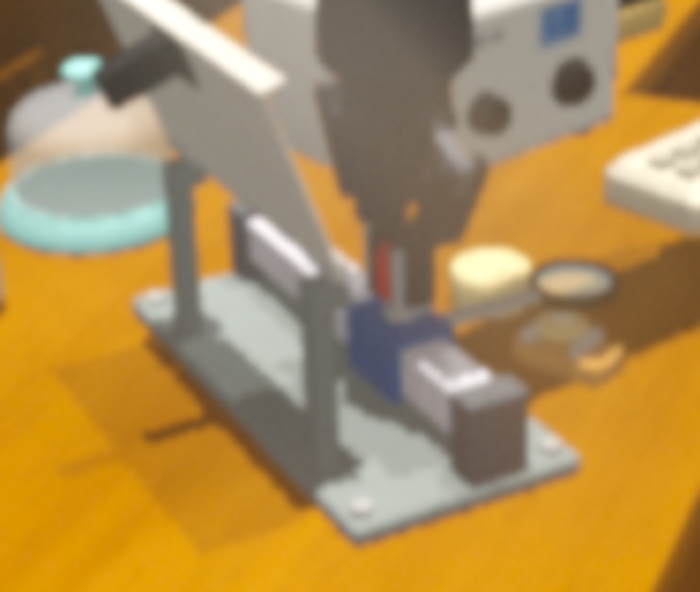

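View pics/fin_topc.png

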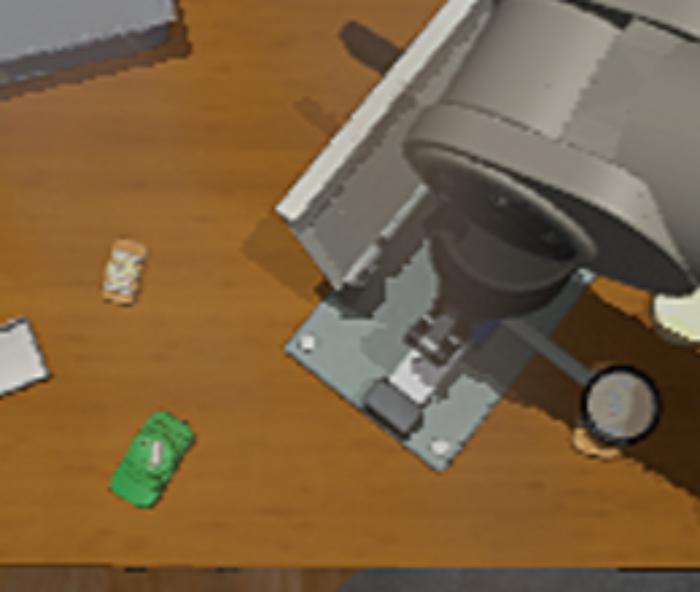

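```bash
python3 - <<'E'
from h import *
st(); workorder.close_job()
E
```

```text
t 23.26 tcp [0.4252 0.2779 0.0813] F [-3.2 -3.2  5. ] gap 0.24
the job is handed in; nothing more can be done
```

The job is handed in at 23.3 s. The lens is over the movement, the lock pin is home in the left hole, and the gripper is still holding the red knob.

- **Cover:** I pinched the black fin and swung the cover back until motion halted and the force built to about 14 N. It stayed leaning back after release and in every later picture. By my fitted pose the stop came near 2.06 rad rather than 1.92, which I put down to the fin sliding or turning in the pads and small pose errors. The halt itself was clear.
- **Which side:** The large wooden holder with the movement stood on the left (+40 mm) and the brass box on the right. I left the green holder and the small wooden one alone.
- **Lock:** I lifted the knob about 12 mm, and the spring load rose from 5.9 to about 8 N. I slid the section about 40 mm left and lowered it. The grip came back to its starting height (0.0813 m), and pressing on met 5 N of resistance. A pin resting on the rail between holes would have stopped 9 mm higher.
- **Lock test:** I commanded a 3 mm sideways nudge. The grip point stayed between 38.8 and 41.2 mm, which fits the ±1.3 mm play in the hole. The resistance felt was small, only a few newtons.
- **Last picture:** The lens ring is over the movement, with the holder and brass box where they stood.

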